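# Click the sample vial into the beam of a vial reader and take a reading

### The job

Push the vial reader's shuttle along its rail by its thumb plate until the tall open vial with brown medium stands in the light beam between the two towers and the shuttle has clicked into the notch there; then press the read key on the control box all the way down and let it come up again. Only push, do not grip: do not squeeze the thumb plate, do not touch or lift the vial or the two standards in the shuttle, and leave everything else on the bench where it is.

Things in the scene. Friction and masses are not known exactly. Their poses are not given: they have to be found in the camera images.
- reader: Vial reader, a fixed white and aluminium bench instrument. Origin: on the bench under the light beam. Its +y runs left along the rail (the way the shuttle is pushed in), +x away from the robot; both turn with its yaw (up to 0.25 rad). Bed plate: x -64 to 48, y -200 to 150 mm, 14 mm high; end blocks on it at y = -192 and 142, 23 mm high.
- beam (a point): Middle of the light beam, 100 mm above the bench, at x = y = 0 of the reader, halfway between two towers that face each other across the rail. Front tower: x -66 to -36, y -20 to 20 mm, 125 mm high; back tower: x 36 to 76, y -24 to 24 mm, 118 mm high.
- shuttle_middle (a point): Middle of the top of the shuttle, a black block on the rail, 52 mm wide (x), 140 mm long (y), top 56 mm above the bench, axes as the reader's. Three round pockets 30 mm wide, 32 mm deep, at y = -42, 0, 42 mm from here. An 8 mm push rod runs from its right-hand (-y) end, 36 mm above the bench, to the upright thumb plate. 0.45 kg with no tubes in it.
- shuttle (a joint): Travel of the shuttle to the left in m, 0 (block's middle at y = -82 mm of the reader) to 0.132 (end stop). Notches at 0.040 (left-hand pocket in the beam), 0.082 (middle pocket), 0.124 (right-hand pocket). Starts at 0. Sliding takes 1 to 3 N; in the last 3 mm before a notch the plunger pulls the shuttle in; leaving one takes 6 to 9 N.
- plunger (a point): Top of the spring plunger on the front of the shuttle's tail block (x -40, y -84 mm from the shuttle's middle), 17 mm wide, 60 mm above the bench; its ball nose rides on a notched steel strip on the bed.
- thumb_plate (a point): Middle of the top edge of the thumb plate, upright across the rod 190 mm right of the shuttle's middle: 44 mm wide (x), from 25 to 87 mm above the bench, 12 mm thick with a rubber pad on each face (y -6 to 6 mm about this point). Its right-hand (-y) face is free; on its left-hand face the rod takes the room below 40 mm.
- sample_vial: The tall glass vial, open, part filled with brown medium, about 26 mm thick and 130 mm tall, loose in one of the shuttle's three pockets (any of them); its origin is the centre of its underside, 24 mm above the bench. Its rim stands 154 mm above the bench.
- standard_a: One of two alike shorter sealed tubes with a black screw cap, white, 27 mm thick and 104 mm tall, loose in another pocket; origin at the centre of its underside.
- standard_b: The other such tube, in the remaining pocket.
- read_key (a joint): Travel of the read key in m: 0 up, 0.005 fully down; a spring key that rises by itself. Starting it takes about 1.5 N, fully down 4 N.
- control_box (a point): Middle of the top of the white control box behind the left half of the rail: x 42 to 154, y 22 to 148 mm of the reader, 53 mm high, with a small dark display and, left of that, the read key.
- read_key_top (a point): Centre of the top of the round read key, 22 mm wide, in a round black housing 38 mm wide on top of the control box, at x = 112, y = 118 mm of the reader, about 70 mm above the bench; it is pressed straight down.
- tweezers: Steel tweezers, 125 mm, lying in front of the reader (bystander).
- petri_dish: Glass petri dish, 68 mm wide, 18 mm high, lying behind the right half of the rail (bystander).
- vial_cap: Clear vial cap, 28 mm wide, 9 mm high, in front of the reader (bystander).
- eraser: Eraser, 18 x 40 x 13 mm, in front of the left end of the reader (bystander).
- tally_counter: Hand tally counter, 52 x 71 x 28 mm, lying on the right (bystander).
- dropper_bottle: Dropper bottle, 33 mm wide, 99 mm tall, standing behind the right half of the rail (bystander).
- magnifier: Hand lens, 53 x 132 x 12 mm, lying on the right (bystander).
Mind the look-alikes: they are no part of the job. Leave any red look-alike of the standard_b alone.

How it is judged (in metres and radians):
On the way, in this order (a step that is already met when the one before it is completed fails the run):
1. the shuttle rests in the notch that puts the brown vial in the light beam ((value of joint shuttle between 0.038 and 0.042 m or value of joint shuttle between 0.08 and 0.084 m or value of joint shuttle between 0.122 and 0.126 m) and y of sample_vial in the frame of reader between -0.005 and 0.005 m and angle between sample_vial's own z axis and vertical below 0.2 rad and velocity of joint shuttle between -0.01 and 0.01 m/s), for 0.3 s.
2. the read key is pressed all the way down with the vial in the beam ((value of joint shuttle between 0.038 and 0.042 m or value of joint shuttle between 0.08 and 0.084 m or value of joint shuttle between 0.122 and 0.126 m) and y of sample_vial in the frame of reader between -0.005 and 0.005 m and angle between sample_vial's own z axis and vertical below 0.2 rad and value of joint read_key above 0.004 m), for 0.05 s.
At the end, for the whole second after the job is handed in: The shuttle rests in a notch (within 2 mm of joint value 0.040, 0.082 or 0.124) with the brown vial upright and within 5 mm of the light beam along the rail, all three tubes still in their pockets, the read key up again ((value of joint shuttle between 0.038 and 0.042 m or value of joint shuttle between 0.08 and 0.084 m or value of joint shuttle between 0.122 and 0.126 m) and y of sample_vial in the frame of reader between -0.005 and 0.005 m and angle between sample_vial's own z axis and vertical below 0.2 rad and value of joint read_key below 0.0015 m and linear speed of sample_vial below 0.02 m/s and (y of sample_vial in the frame of shuttle_middle between -0.048 and -0.036 m or y of sample_vial in the frame of shuttle_middle between -0.006 and 0.006 m or y of sample_vial in the frame of shuttle_middle between 0.036 and 0.048 m) and (y of standard_a in the frame of shuttle_middle between -0.048 and -0.036 m or y of standard_a in the frame of shuttle_middle between -0.006 and 0.006 m or y of standard_a in the frame of shuttle_middle between 0.036 and 0.048 m) and (y of standard_b in the frame of shuttle_middle between -0.048 and -0.036 m or y of standard_b in the frame of shuttle_middle between -0.006 and 0.006 m or y of standard_b in the frame of shuttle_middle between 0.036 and 0.048 m) and z of each of sample_vial, standard_a, standard_b in the frame of shuttle_middle below -0.022 m); the robot touches nothing.
It fails at once if the hand or arm touches the brown vial or a standard (contact force between any of the fingers, the arm and sample_vial above 0.5 N or contact force between any of the fingers, the arm and standard_a above 0.5 N or contact force between any of the fingers, the arm and standard_b above 0.5 N).
It fails at once if the brown vial or a standard is lifted more than 10 mm in its pocket or tipped (z of any of sample_vial, standard_a, standard_b in the frame of reader above 0.034 m or angle between any of sample_vial, standard_a, standard_b's own z axis and vertical above 0.3 rad).
It fails at once if the thumb plate is squeezed from both faces (contact force between the fingers and shuttle_c0 above 1 N and contact force between the fingers and shuttle_c1 above 1 N).
It fails at once if a bystander is shifted by more than 15 mm (distance of any of tweezers, petri_dish, vial_cap, eraser, tally_counter, dropper_bottle, magnifier from where it was at the start of the episode above 0.015 m).
It also fails if it takes over 45 s, if anything falls off the work surface, if the arm or the gripper's body presses on something with over 40 N, if the wrist force passes 120 N, or if a joint passes its speed limit or range.

### The arm

A 6-joint arm with a two-finger parallel gripper is mounted at the origin on a cart in front of the work surface, level with it; the furniture and walls round the work are solid. World frame = base frame: x ahead of the robot, y to its left, z up, the work surface at z = 0. Lengths are in mm, angles in rad, forces in N, time in s.
With the tool pointing down it reaches from about 350 to 775 mm from the base axis. Payload 7.3 kg.
Tool frame: the origin (TCP) lies midway between the tips of the shut fingers; the grasp point (between the pads) lies 19 mm behind it; z points along the fingers, y is the direction in which the jaws open and shut (so a half turn about z gives the same grasp; the last joint's range is limited). The gripper opens to 92 mm and grips with 3 to 60 N. Pads are 19 mm wide; open, the fingers measure 130 mm over their backs; the gripper's body (75 mm by 190 mm) begins 47 mm behind the grasp point.
Start: joints at [-1.432, 0.342, 1.524, -0, 1.275, -0.146], TCP at [147.529, -503.865, 226.741] pointing down, gripper open.
Joint ranges: [-2.53, 2.53], [-0.77, 2.02], [0.04, 2.7], [-1, 4.14], [0.28, 2.66], [-3.11, 3.11]. Speed limits (rad/s): [2.57, 2.57, 3.14, 3.14, 3.14, 3.14].

### API

Orientations are given as [roll, pitch, yaw] about the fixed x, y, z axes, in that order (R = Rz(yaw) Ry(pitch) Rx(roll)).
In Python, from plant import sensors, imaging, ticket gives the robot as it stands. The module is installed in compiled form; this text tells all that it offers.
- The arm moves only by the tool arm_command, never from a script. Its argument "increments" is one flat list of numbers, 5 for each row, row after row: the closure, from 0 (fully open) to 1 (shut), then the shift along the tool's x, y, z in mm, then the turn about the tool's z in degrees. In form: [hand, dx, dy, dz, spin, hand, dx, dy, dz, spin, ...]. A call has 1 to 20 rows; each row is the pose to reach, as a shift and turn from the pose commanded when the call began, along the tool's axes at that moment; what a row does not reach only later rows make up. A row lasts 1/8 s, in which the tool goes at most 62.5 mm and 10.7 degrees, less where a joint would pass 70% of its speed; a pose out of reach is approached as far as the arm can. A call with a gripper value outside its range is refused whole. The fingers move at their own pace and stop on an object; the grip force is fixed at half the most. Time passes only in rows, so rows that repeat a pose let the fingers close. It gives the time, the measured TCP pose, the force and the opening at its end, in the units of the state.
- sensors.get_obs(): the state, without advancing time (a new reading comes with each control period).
- imaging.capture(name): name is "scene" or "side" or "wrist"; returns the picture (400x640x3 uint8, blue, green, red); there is no depth.
- imaging.calibration(name): a dict with "fx", "fy", "cx", "cy" (pixels), "D" ([k1, k2, p1, p2, k3] as OpenCV has them; the pictures are not rectified), "world_to_cam" (4x4, takes a point from world to camera coordinates); the wrist camera has in their place "hand_eye" (4x4, takes a point from camera to tool coordinates, whose origin is the TCP and whose axes are the flange's). Camera axes: x right, y down, z forward; pixel columns grow to the right and rows downward; lengths in mm; the calibration is good to about 2 mm. A picture is of the moment at which its call begins: read the wrist's pose just before it. calibration takes no time and is no camera call.
- ticket.close_job(): hands the job in, once; it reports no verdict.
The state is a dict: "time": time; "joint_positions": joint angles; "dq": joint speeds; "tau": joint torques, N m; "tool_pos": TCP position; "tcp_rot": TCP orientation; "contact_force": force on the tool from outside, world axes, zero at the start; "moment": the same for the moment, N m; "grip_width": finger opening in mm.
Only numpy, scipy, OpenCV 4.12 (cv2) and the standard library are available. Lean on these libraries where they do the work, as an engineer would, in place of code of your own. Each camera call takes 0.05 s, during which the arm holds its last target. There are 200 camera calls.

## Working session

There is one attempt and no reset: what is moved stays moved. The work goes in short steps, Python scripts to look and compute and a tool call to move; the robot and the scene stay as the last step left them, time stands still between calls to the robot, and variables do not carry over. Pictures are saved under pics/ and viewed, about 8 in all and at most 12, crops included, and the job is handed in when it is done.

Besides the shell and the picture viewer there is one more tool, called as name(argument=value, ...) on one line, values as JSON. arm_command: Moves the arm, as the interface text tells. Its arguments: {"type":"object","properties":{"increments":{"type":"array","items":{"type":"number"}}},"required":["increments"]}

```bash
mkdir -p pics; python3 - <<'E'
from plant import sensors, imaging
import cv2
o=sensors.get_obs(); print({k:o[k] for k in("time","tool_pos","tcp_rot","contact_force","grip_width")})
for n in("scene","side"):
    cv2.imwrite(f"pics/{n}0.png",imaging.capture(n)); c=imaging.calibration(n); print(n,c)
print(imaging.calibration("wrist"))
E
```

```text
{'time': 0.0, 'tool_pos': array([ 147.47708677, -503.43870989,  226.03217554]), 'tcp_rot': array([-3.14004554e+00, -2.19039917e-04,  2.84783472e-01]), 'contact_force': array([-0.01722391, -0.92348905, -0.07541747]), 'grip_width': 92.24815769264944}
scene {'fx': 446.1207691476136, 'fy': 446.1207691476136, 'cx': 319.1471232158235, 'cy': 197.32230841237927, 'D': array([0.00122195, 0.        , 0.        , 0.        , 0.        ]), 'world_to_cam': array([[ 8.95805656e-01, -4.43948716e-01,  2.10181854e-02,
        -4.99817890e+02],
       [-2.58506528e-01, -5.58919943e-01, -7.87897755e-01,
         1.76310370e+02],
       [ 3.61533680e-01,  7.00369927e-01, -6.15447288e-01,
         1.06018867e+03],
       [ 0.00000000e+00,  0.00000000e+00,  0.00000000e+00,
         1.00000000e+00]])}
side {'fx': 498.4587093610648, 'fy': 498.4587093610648, 'cx': 318.8759877695034, 'cy': 204.18311459029601, 'D': array([0.01481532, 0.        , 0.        , 0.        , 0.        ]), 'world_to_cam': array([[-9.99832520e-01, -5.20085902e-03, -1.75465950e-02,
         5.52238958e+02],
       [ 1.09271868e-02,  5.99460268e-01, -8.00329922e-01,
         8.84907539e+01],
       [ 1.46808897e-02, -8.00387617e-01, -5.99303040e-01,
         1.39495476e+03],
       [ 0.00000000e+00,  0.00000000e+00,  0.00000000e+00,
         1.00000000e+00]])}
{'fx': 293.03930019822894, 'fy': 293.03930019822894, 'cx': 319.858546503978, 'cy': 200.35859666879227, 'D': array([-0.03854621,  0.        ,  0.        ,  0.        ,  0.        ]), 'hand_eye': array([[ 2.32327653e-04, -9.66203370e-01, -2.57780902e-01,
         6.92222353e+01],
       [ 9.99999965e-01,  1.92442344e-04,  1.79955939e-04,
        -1.85203522e-01],
       [-1.24266073e-04, -2.57780935e-01,  9.66203381e-01,
        -1.58269063e+02],
       [ 0.00000000e+00,  0.00000000e+00,  0.00000000e+00,
         1.00000000e+00]])}
```

View pics/scene0.png

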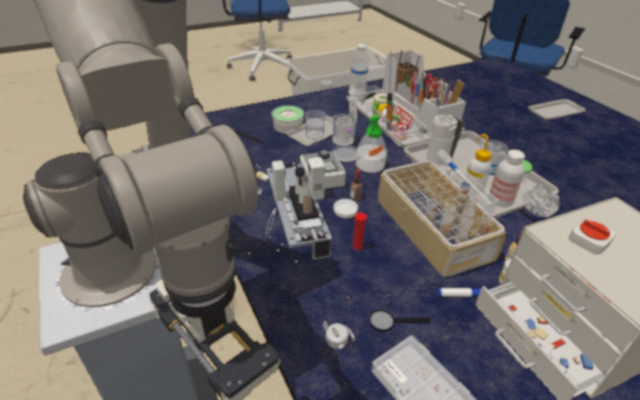

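View pics/side0.png

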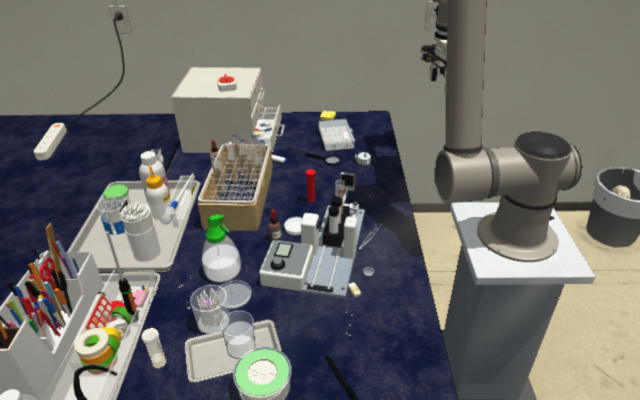

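The scene view shows the reader around (300,205), with a red look-alike tube at (360,230). The side view shows it around (325,235), with the control box at (287,262). I'll enlarge both.

```bash
python3 - <<'E'
import cv2,numpy as np
a=cv2.imread("pics/scene0.png")[140:265,250:345]; b=cv2.imread("pics/side0.png")[165:300,255:390]
A=cv2.resize(a,(380,500),interpolation=cv2.INTER_CUBIC);B=cv2.resize(b,(405,405),interpolation=cv2.INTER_CUBIC)
im=np.zeros((500,790,3),np.uint8); im[:,:380]=A; im[:405,385:]=B
cv2.imwrite("pics/crop1.png",im)
E
```

```text
(no output)
```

View pics/crop1.png

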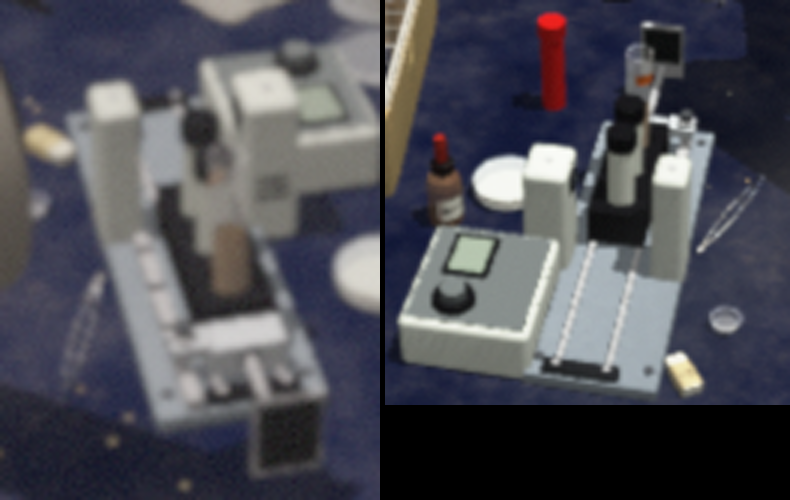

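The brown vial stands in the pocket nearest the thumb plate (the right-hand one), scene crop (232,260). The two black-capped standards are in the other pockets, and the red tube beside the reader is the look-alike. So the target notch is 0.124. Next I'll fit the reader pose by casting rays at known heights.

```bash
cat > h.py <<'E'
import numpy as np, cv2
from plant import sensors, imaging
from scipy.spatial.transform import Rotation as Ro
def cam(n,obs=None):
    c=imaging.calibration(n); K=np.array([[c["fx"],0,c["cx"]],[0,c["fy"],c["cy"]],[0,0,1]])
    if n=="wrist":
        T=np.eye(4);T[:3,:3]=Ro.from_euler("xyz",obs["tcp_rot"]).as_matrix();T[:3,3]=obs["tool_pos"]
        M=T@c["hand_eye"]
    else: M=np.linalg.inv(c["world_to_cam"])
    return K,np.array(c["D"]),M
def ray(C,uv,z):
    K,D,M=C; p=cv2.undistortPoints(np.array([[uv]],float),K,D)[0,0]
    d=M[:3,:3]@[p[0],p[1],1]; o=M[:3,3]; return (o+d*(z-o[2])/d[2])[:2]
def proj(C,P):
    K,D,M=C; W=np.linalg.inv(M); return cv2.projectPoints(np.array(P,float).reshape(-1,3),cv2.Rodrigues(W[:3,:3])[0],W[:3,3],K,D)[0][:,0]
def rigid(L,W):
    L,W=np.array(L)[:,:2],np.array(W); l,w=L.mean(0),W.mean(0); a,b=L-l,W-w
    y=np.arctan2((a[:,0]*b[:,1]-a[:,1]*b[:,0]).sum(),(a*b).sum()); R=np.array([[np.cos(y),-np.sin(y)],[np.sin(y),np.cos(y)]])
    t=w-R@l; return t,y,R,W-(L@R.T+t)
E
python3 - <<'E'
from h import *
S={(112,118,70):(455,285),(-64,150,14):(657,388),(-64,-200,14):(713,133),(-51,0,125):(671,173),(56,0,118):(552,161),
(154,22,53):(437,230),(42,22,53):(558,240),(154,148,53):(402,320),(42,148,53):(530,330),(0,-272,87):(664,25)}
Q={(-64,150,14):(78,115),(-64,-200,14):(165,418),(-51,0,125):(112,97),(56,0,118):(265,88),(0,-272,87):(287,400)}
C=cam("side");D=cam("scene")
L=list(S);W=[ray(C,(255+(u-385)/3,165+v/3),k[2]) for k,(u,v) in S.items()]
L2=list(Q);W2=[ray(D,(250+u/4,140+v/4),k[2]) for k,(u,v) in Q.items()]
for l,w in((L,W),(L2,W2),(L+L2,W+W2)):
    t,y,R,r=rigid(l,w);print(t.round(1),y.round(3));print(np.c_[np.array(l),r.round(1)].tolist())
for p in((0,-272),(112,118)):print(R@p+t)
E
```

```text
[518.1  72.7] -0.193
[[112.0, 118.0, 70.0, -0.3, -3.1], [-64.0, 150.0, 14.0, 1.7, -4.6], [-64.0, -200.0, 14.0, 0.6, 0.3], [-51.0, 0.0, 125.0, 2.3, 5.9], [56.0, 0.0, 118.0, -2.0, -0.2], [154.0, 22.0, 53.0, 0.1, 10.8], [42.0, 22.0, 53.0, 3.6, 4.0], [154.0, 148.0, 53.0, -4.4, -1.6], [42.0, 148.0, 53.0, 0.4, -10.3], [0.0, -272.0, 87.0, -2.1, -1.1]]
[523.8  68.4] -0.216
[[-64.0, 150.0, 14.0, 3.3, -3.4], [-64.0, -200.0, 14.0, 4.6, 0.4], [-51.0, 0.0, 125.0, -3.0, 2.8], [56.0, 0.0, 118.0, -3.4, 1.9], [0.0, -272.0, 87.0, -1.6, -1.6]]
[519.6  71.6] -0.196
[[112.0, 118.0, 70.0, -2.0, -1.6], [-64.0, 150.0, 14.0, -0.2, -3.6], [-64.0, -200.0, 14.0, -0.4, 1.2], [-51.0, 0.0, 125.0, 0.8, 6.9], [56.0, 0.0, 118.0, -3.5, 1.0], [154.0, 22.0, 53.0, -1.4, 12.3], [42.0, 22.0, 53.0, 2.0, 5.3], [154.0, 148.0, 53.0, -6.1, -0.0], [42.0, 148.0, 53.0, -1.4, -9.0], [0.0, -272.0, 87.0, -2.9, -0.1], [-64.0, 150.0, 14.0, 10.7, -6.0], [-64.0, -200.0, 14.0, 5.1, -0.7], [-51.0, 0.0, 125.0, 1.4, 0.5], [56.0, 0.0, 118.0, 0.5, -2.4], [0.0, -272.0, 87.0, -2.7, -3.7]]
[ 466.75790692 -195.25382463]
[652.40283176 165.55077883]
```

```bash
python3 - <<'E'
from h import *
C=cam("side");D=cam("scene")
for n,u,z in(("tally",(338,335),20),("lens",(382,320),6),("red base",(360,246),0),("bottle",(357,197),0)):print(n,ray(D,u,z).round())
print("red side",ray(C,(311,200),0).round())
y=-.196;R=np.array([[np.cos(y),-np.sin(y)],[np.sin(y),np.cos(y)]]);t=[519.6,71.6]
o=sensors.get_obs();T=Ro.from_euler("xyz",o["tcp_rot"]).as_matrix()
for p in((0,-330,140),):
    w=np.r_[R@p[:2]+t,p[2]];print(w, T.T@(w-o["tool_pos"]), np.degrees(o["tcp_rot"][2]-y))
E
```

```text
tally [ 401. -402.]
lens [ 510. -401.]
red base [ 586. -179.]
bottle [683.   1.]
red side [ 578. -180.]
[ 455.33332976 -252.08162613  140.        ] [ 366.09653616 -154.70072861   86.40624065] 27.544745356515783
```

arm_command(increments=[1,60,-25,0,5,1,115,-50,0,10,1,170,-75,0,15,1,225,-95,10,20,1,280,-120,20,25,1,330,-140,30,27.5,1,366,-155,40,27.5,1,366,-155,40,27.5,1,366,-155,40,27.5])

```text
time: 1.23
tool_pos: [454.8, -252.5, 186.6]
tcp_rot: [3.141, 0.001, -0.195]
contact_force: [0.8, 0.0, 0.4]
grip_width: 6.5
```

```bash
python3 - <<'E'
from h import *
o=sensors.get_obs();print(o["time"],o["tool_pos"],o["tcp_rot"],o["contact_force"])
im=imaging.capture("wrist");cv2.imwrite("pics/w1.png",im)
C=cam("wrist",o);y=-.196;R=np.array([[np.cos(y),-np.sin(y)],[np.sin(y),np.cos(y)]]);t=np.array([519.6,71.6])
for n,p in(("plate L",(-22,-278,87)),("plate R",(22,-278,87)),("plate Lb",(-22,-266,87)),("bed fr",(-64,-200,14)),("bed br",(48,-200,14)),("vial",(0,-124,154))):
    print(n,proj(C,np.r_[R@p[:2]+t,p[2]]).round(1))
E
```

```text
1.225 [ 454.777297   -252.50211235  186.55727654] [ 3.14142460e+00  7.90306749e-04 -1.94850831e-01] [0.76949387 0.00753831 0.39417299]
plate L [[263.6 222.9]]
plate R [[261.2 176.3]]
plate Lb [[250.7 222.9]]
bed fr [[212.4 235.4]]
bed br [[203.2 141.7]]
vial [[ 32.6 223.9]]
```

View pics/w1.png

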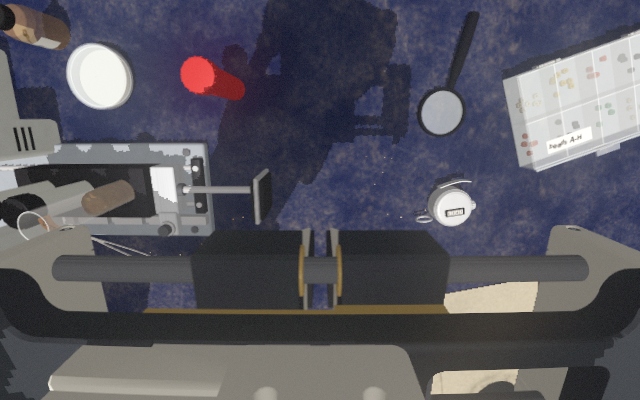

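The wrist view confirms the fit. The predicted vial rim (33,224) and bed corner (212,235) land on the picture. The rod at row 190 runs parallel to the tool's y, and the thumb plate is at (262,197). I'll take one enlarged crop of the plate.

```bash
python3 - <<'E'
import cv2
im=cv2.imread("pics/w1.png")[130:250,0:290]
im=im[:, :]; cv2.imwrite("pics/w1c.png",cv2.resize(im[:,150:],(840//6*5,600),interpolation=cv2.INTER_CUBIC))
E
```

```text
(no output)
```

View pics/w1c.png

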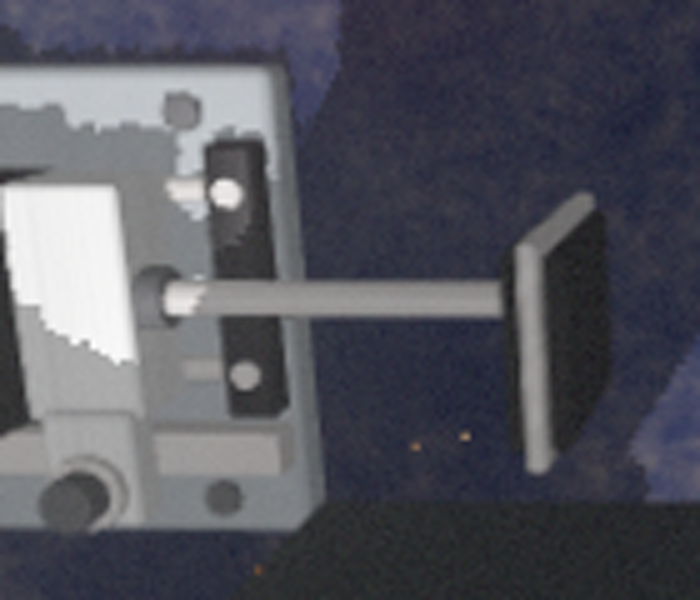

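Plate top edge runs from (256,179) to (258,224), about 1–2 mm from the prediction. I'll descend behind its right face now.

arm_command(increments=[1,-1,0,50,0,1,-1,0,100,0,1,-1,0,141,0,1,-1,0,141,0,1,-1,0,141,0])

```text
time: 1.9
tool_pos: [454.8, -253.4, 47.4]
tcp_rot: [3.14, -0.002, -0.196]
contact_force: [-0.6, -0.0, 0.5]
grip_width: 0.2
```

arm_command(increments=[1,0,-10,0,0,1,0,-20,0,0,1,0,-25,0,0,1,0,-28,0,0,1,0,-28,0,0])

```text
time: 2.52
tool_pos: [459.8, -224.4, 45.8]
tcp_rot: [3.141, -0.0, -0.195]
contact_force: [0.0, -0.2, -0.1]
grip_width: 0.6
```

arm_command(increments=[1,0,-3,0,0,1,0,-6,0,0,1,0,-6,0,0])

```text
time: 2.9
tool_pos: [460.9, -218.6, 45.7]
tcp_rot: [3.142, 0.0, -0.195]
contact_force: [-0.3, 0.7, -0.2]
grip_width: 0.1
```

arm_command(increments=[1,0,-3,0,0,1,0,-6,0,0,1,0,-6,0,0])

```text
time: 3.28
tool_pos: [462.1, -212.6, 45.8]
tcp_rot: [-3.142, -0.0, -0.195]
contact_force: [0.3, -0.6, -1.8]
grip_width: 0.5
```

arm_command(increments=[1,0,-3,0,0,1,0,-6,0,0,1,0,-9,0,0,1,0,-9,0,0])

```text
time: 3.78
tool_pos: [463.8, -203.5, 45.7]
tcp_rot: [-3.141, 0.0, -0.195]
contact_force: [-0.6, 0.5, -1.0]
grip_width: 0.5
```

```bash
python3 - <<'E'
from h import *
o=sensors.get_obs();print(o["time"],o["tool_pos"],o["contact_force"])
im=imaging.capture("wrist");cv2.imwrite("pics/w2.png",im)
cv2.imwrite("pics/w2c.png",cv2.resize(im[80:330,120:400],(784,700*10//10)[:2])[:600] if 0 else cv2.resize(im[110:310,100:360],(780,600)))
E
```

```text
3.775 [ 463.81829968 -203.5417017    45.71579028] [-0.63132771  0.50327724 -1.01667171]
```

View pics/w2c.png

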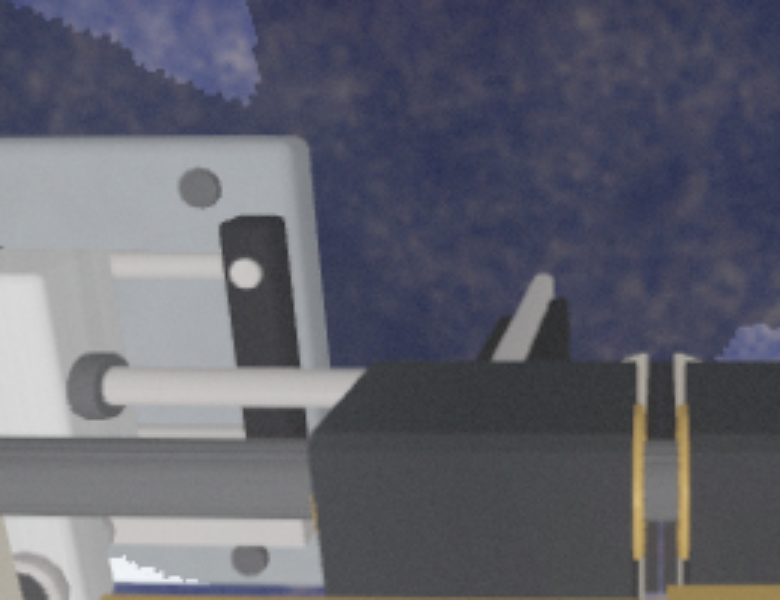

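```bash
cat >> h.py <<'E'
_y=-.196;RR=np.array([[np.cos(_y),-np.sin(_y)],[np.sin(_y),np.cos(_y)]]);TT=np.array([518.2,70.6])
def loc(w): return RR.T@(np.array(w)[:2]-TT)
E
python3 - <<'E'
from h import *
o=sensors.get_obs();C=cam("wrist",o)
print("tcp",loc(o["tool_pos"]))
print("plate corner",loc(ray(C,(100+541/3,110+277/3),87)))
print("bed br",loc(ray(C,(100+305/3,110+138/3),14)))
E
```

```text
tcp [ 1.62618152e-02 -2.79562703e+02]
plate corner [  37.08434347 -263.00679168]
bed br [  48.18572505 -202.56910183]
```

```bash
python3 - <<'E'
from h import *
o=sensors.get_obs();C=cam("wrist",o)
for z in(25,40):print("plate corner",loc(ray(C,(100+543/3,110+277/3),z)))
for y in(-272,-268,-264):
  print(y,[(proj(C,np.r_[RR@np.array([22,y])+TT,z])[0]-[100,110])*3 for z in(25,60,87)])
E
```

```text
plate corner [  20.07505964 -254.7526988 ]
plate corner [  24.19030361 -256.81655816]
-272 [array([624.54278402, 268.29236967]), array([616.64892709, 320.1179315 ]), array([607.66566908, 379.17371984])]
-268 [array([605.54925391, 268.26800591]), array([593.41567667, 320.08163529]), array([579.60972533, 379.11740198])]
-264 [array([586.56156429, 268.24374832]), array([570.19312721, 320.04270573]), array([551.57266704, 379.05258842])]
```

The plate is at local y ≈ -255, so the shuttle has moved about 17 mm. Shuttle travel is therefore about the TCP's local y plus 297. I'll keep pushing.

arm_command(increments=[1,0,-6,0,0,1,0,-12,0,0,1,0,-18,0,0,1,0,-24,0,0,1,0,-30,0,0,1,0,-36,0,0,1,0,-42,0,0,1,0,-48,0,0,1,0,-54,0,0,1,0,-60,0,0,1,0,-66,0,0,1,0,-72,0,0,1,0,-78,0,0,1,0,-84,0,0,1,0,-90,0,0,1,0,-90,0,0])

```text
time: 5.82
tool_pos: [480.9, -114.8, 45.6]
tcp_rot: [-3.141, 0.001, -0.195]
contact_force: [1.4, 0.2, 0.2]
grip_width: 0.4
```

```bash
python3 - <<'E'
from h import *
o=sensors.get_obs();print(o["time"],o["tool_pos"],o["contact_force"],loc(o["tool_pos"]))
im=imaging.capture("wrist");cv2.imwrite("pics/w3.png",im)
cv2.imwrite("pics/w3c.png",cv2.resize(im[90:310,0:340],(800,518)))
E
```

```text
5.825 [ 480.86124296 -114.77355566   45.55769354] [1.39664718 0.20829257 0.18131922] [  -0.5228134  -189.09591371]
```

View pics/w3c.png

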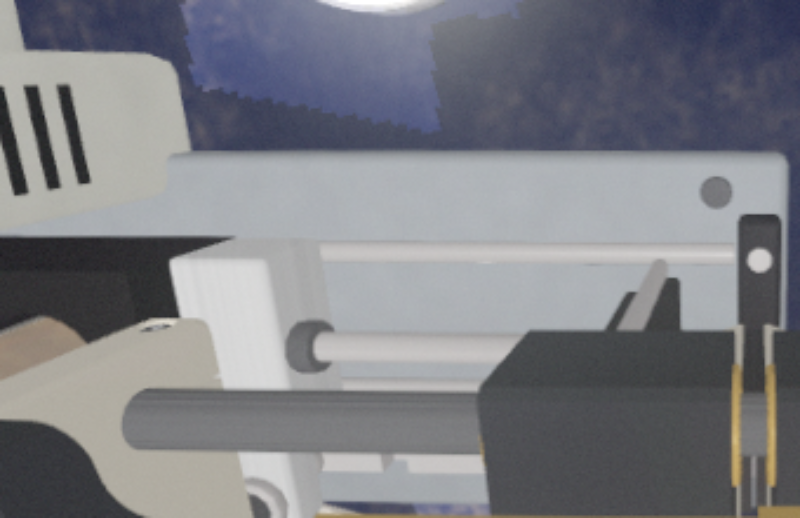

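```bash
python3 - <<'E'
from h import *
o=sensors.get_obs();C=cam("wrist",o);k=1/2.353
f=lambda u,v,z:loc(ray(C,(u*k,90+v*k),z))
pl=f(660,263,25);b=f(785,153,14);e=f(759,260,23)
print(pl,b,e, "s via corner",pl[1]-b[1]+72,"via endblock",pl[1]-e[1]+80, "via abs",pl[1]+272)
# shuttle tail bush & rim
E
```

```text
[  19.93802078 -164.22587912] [  48.21036075 -197.94648718] [  20.2821855  -190.86154198] s via corner 105.72060805688639 via endblock 106.63566285981918 via abs 107.77412087580367
```

Shuttle travel now is 106–108 mm. I'll push 16 mm more, slowly.

arm_command(increments=[1,0,-3,0,0,1,0,-6,0,0,1,0,-9,0,0,1,0,-12,0,0,1,0,-14,0,0,1,0,-15,0,0,1,0,-16,0,0,1,0,-16,0,0,1,0,-16,0,0])

```text
time: 7.0
tool_pos: [484.4, -100.1, 45.7]
tcp_rot: [3.142, -0.0, -0.195]
contact_force: [0.3, -0.5, 0.3]
grip_width: 0.2
```

```bash
python3 - <<'E'
from h import *
o=sensors.get_obs();print(o["time"],o["tool_pos"],o["contact_force"],loc(o["tool_pos"]))
im=imaging.capture("wrist");cv2.imwrite("pics/w4.png",im)
cv2.imwrite("pics/w4c.png",cv2.resize(im[150:310,180:400],(800,582)))
E
```

```text
7.0 [ 484.38070511 -100.07500011   45.73038069] [ 0.32680781 -0.46645961  0.33700778] [ 6.67563183e-02 -1.73993379e+02]
```

View pics/w4c.png

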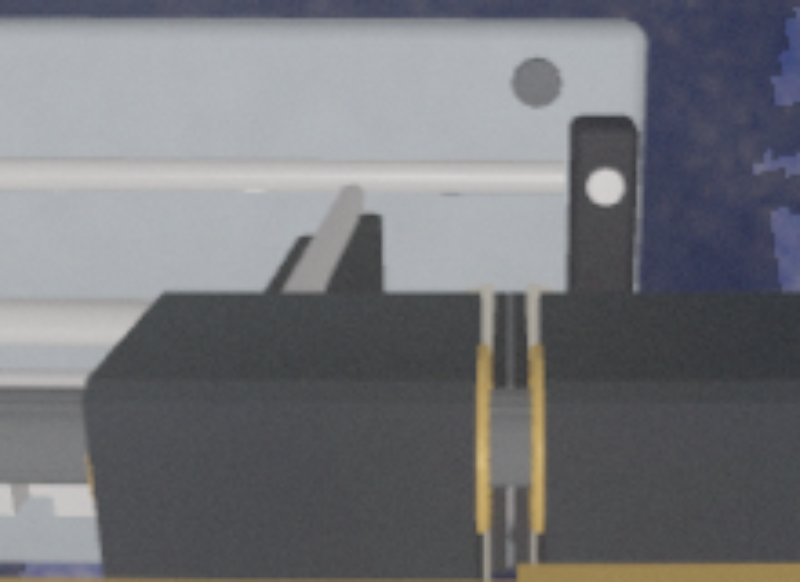

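```bash
python3 - <<'E'
from h import *
o=sensors.get_obs();C=cam("wrist",o);k=220/800
f=lambda u,v,z:loc(ray(C,(180+u*k,150+v*k),z))
pl=f(354,188,25);b=f(644,22,14);e=f(604,187,23)
print(pl,b,e, "s",pl[1]-b[1]+72,pl[1]-e[1]+80,pl[1]+272,"gap",pl[1]-loc(o["tool_pos"])[1])
E
```

```text
[  20.52159292 -146.89375789] [  48.13820867 -197.85069938] [  20.20335039 -190.61717607] s 122.95694149094129 123.72341818169937 125.10624211320192 gap 27.097599150472462
```

The plate has clicked about 2.3 mm ahead of the finger, and shuttle travel reads 123–125 mm, so it is in the 0.124 notch. I'll back off, rise, and go look at the key.

arm_command(increments=[1,0,15,0,0,1,0,30,0,0,1,0,30,-50,0,1,0,30,-100,0,1,0,30,-155,0,1,15,-20,-160,0,1,30,-75,-160,0,1,45,-130,-160,0,1,60,-185,-160,0,1,60,-240,-160,0,1,60,-292,-160,0,1,60,-292,-160,0,1,60,-292,-160,0,1,60,-292,-160,0])

```text
time: 8.8
tool_pos: [599.9, 173.0, 205.8]
tcp_rot: [3.141, 0.0, -0.197]
contact_force: [0.7, 0.0, -0.5]
grip_width: 0.5
```

```bash
python3 - <<'E'
from h import *
o=sensors.get_obs();print(o["time"],o["tool_pos"],o["tcp_rot"],o["contact_force"],loc(o["tool_pos"]))
im=imaging.capture("wrist");cv2.imwrite("pics/w5.png",im);C=cam("wrist",o)
print(proj(C,np.r_[RR@np.array([112,118])+TT,70]), "vial rim",proj(C,np.r_[TT,154]))
E
```

```text
8.8 [599.92522859 172.95453037 205.75183546] [ 3.14117151e+00  6.39680049e-05 -1.97229886e-01] [ 0.71932661  0.01008019 -0.49005182] [ 60.22718193 116.31057318]
[[318.18834154 140.52473073]] vial rim [[462.4862734  286.95044079]]
```

View pics/w5.png

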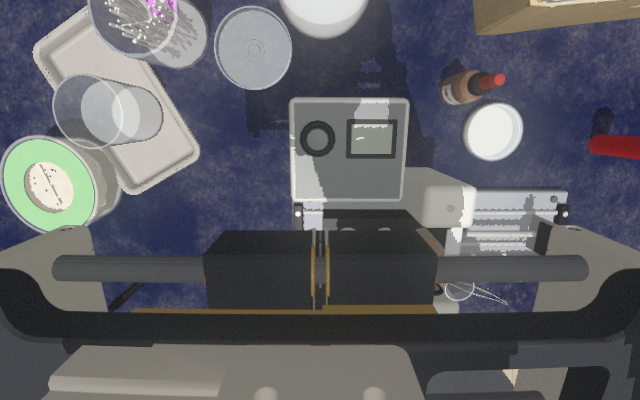

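The key's ring is at about (318,139), where predicted. The vial rim is at (460,289), within 3 px of the predicted beam position. I'll refine the key centre from its dark ring.

```bash
python3 - <<'E'
from h import *
im=cv2.imread("pics/w5.png");g=cv2.cvtColor(im,6)[112:166,292:344]
m=(g<55).astype(np.uint8);n,l,s,c=cv2.connectedComponentsWithStats(m)
for i in range(1,n):
    if s[i,4]>60:print(s[i]+np.array([292,112,0,0,0]),c[i]+[292,112])
o=sensors.get_obs();C=cam("wrist",o);T=Ro.from_euler("xyz",o["tcp_rot"]).as_matrix()
for uv,z in(((318.2,139),70),((317.8,138.8),62)):
    w=np.r_[ray(C,uv,z),z];print(w,loc(w),T.T@(w-o["tool_pos"]))
big=cv2.resize(im[112:166,292:344],None,fx=1,fy=1);
h=cv2.HoughCircles(cv2.resize(g,None,fx=4,fy=4),cv2.HOUGH_GRADIENT,1,20,param1=80,param2=20,minRadius=25,maxRadius=90);print(None if h is None else h[0][:4]/4+[292,112,0])
E
```

```text
[300 121  34  35 292] [314.97945205 134.25      ]
[652.52748909 164.34856186  70.        ] [113.49827937 118.11353757] [ 53.25112011  -1.79782616 135.88068775]
[652.38757356 164.83214478  62.        ] [113.26686619 118.56061333] [ 53.0181625   -2.24676049 143.88053884]
[[317.375      138.125       17.57500076]
 [316.125      143.125       13.875     ]]
```

```bash
python3 - <<'E'
from h import *
S=cam("side")
for n,uv in(("beaker base",(239,352)),("cup base",(209,327)),("flask base",(222,272)),("tape",(262,400)),("dish",(237,300))):print(n,loc(ray(S,uv,0)).round())
E
```

```text
beaker base [143. 346.]
cup base [235. 293.]
flask base [268. 117.]
tape [ 60. 448.]
dish [198. 202.]
```

arm_command(increments=[1,53,-2,0,0,1,53,-2,45,0,1,53,-2,90,0,1,53,-2,115,0,1,53,-2,125,0,1,53,-2,125,0,1,53,-2,125,0])

```text
time: 9.72
tool_pos: [653.1, 166.3, 82.4]
tcp_rot: [-3.141, -0.003, -0.195]
contact_force: [0.7, 0.5, -0.5]
grip_width: 0.4
```

arm_command(increments=[1,0,0,3,0,1,0,0,6,0,1,0,0,8,0,1,0,0,8,0])

```text
time: 10.22
tool_pos: [652.0, 166.5, 72.4]
tcp_rot: [3.141, 0.0, -0.195]
contact_force: [1.0, -0.2, 0.5]
grip_width: 0.5
```

arm_command(increments=[1,0,0,1,0,1,0,0,2,0,1,0,0,3,0,1,0,0,3,0])

```text
time: 10.72
tool_pos: [652.2, 166.5, 69.8]
tcp_rot: [3.142, -0.0, -0.195]
contact_force: [-0.8, -0.1, 0.8]
grip_width: 0.4
```

arm_command(increments=[1,0,1,1,0,1,0,1,2,0,1,0,1,3,0,1,0,1,3,0])

```text
time: 11.22
tool_pos: [652.2, 165.6, 66.9]
tcp_rot: [-3.141, -0.001, -0.195]
contact_force: [-0.1, 1.0, 2.5]
grip_width: 0.6
```

arm_command(increments=[1,0,0,1,0,1,0,0,2,0,1,0,0,2,0])

```text
time: 11.6
tool_pos: [652.2, 165.6, 64.9]
tcp_rot: [-3.141, -0.001, -0.195]
contact_force: [0.8, 1.2, 4.2]
grip_width: 0.5
```

arm_command(increments=[1,0,0,1,0,1,0,0,1,0,1,0,0,1,0])

```text
time: 11.98
tool_pos: [652.2, 165.6, 64.7]
tcp_rot: [-3.141, -0.001, -0.195]
contact_force: [-1.6, 2.1, 9.9]
grip_width: 0.6
```

arm_command(increments=[1,0,0,1,0,1,0,0,1,0,1,0,0,1,0])

```text
time: 12.35
tool_pos: [652.3, 165.6, 64.6]
tcp_rot: [-3.141, -0.001, -0.195]
contact_force: [-2.9, 1.1, 12.9]
grip_width: 0.6
```

A hard stop at z 64.7, after the force rose 2.5 → 4.2 → 10 N, means the key is fully down. I'll release it, rise, and check.

arm_command(increments=[1,0,0,-10,0,1,0,0,-30,0,1,0,0,-80,0,1,0,0,-140,0,1,-53,0,-143,0,1,-53,0,-143,0,1,-53,0,-143,0])

```text
time: 13.22
tool_pos: [600.0, 175.5, 205.4]
tcp_rot: [3.141, 0.0, -0.195]
contact_force: [0.5, 0.2, 0.4]
grip_width: 0.3
```

```bash
python3 - <<'E'
from h import *
o=sensors.get_obs();print(o["time"],o["tool_pos"],o["contact_force"])
w=imaging.capture("wrist");s=imaging.capture("side")
im=np.zeros((540,800,3),np.uint8)
im[:,:400]=cv2.resize(w[90:310,280:500],(400,400*1))[:540] if 0 else np.vstack([cv2.resize(w[90:310,280:500],(400,400)),np.zeros((140,400,3),np.uint8)])
im[:,400:]=cv2.resize(s[165:300,270:370],(400,540),interpolation=cv2.INTER_CUBIC)
cv2.imwrite("pics/end.png",im)
E
```

```text
13.225 [600.03340873 175.47405396 205.39061637] [0.52137324 0.19723726 0.37897186]
```

View pics/end.png

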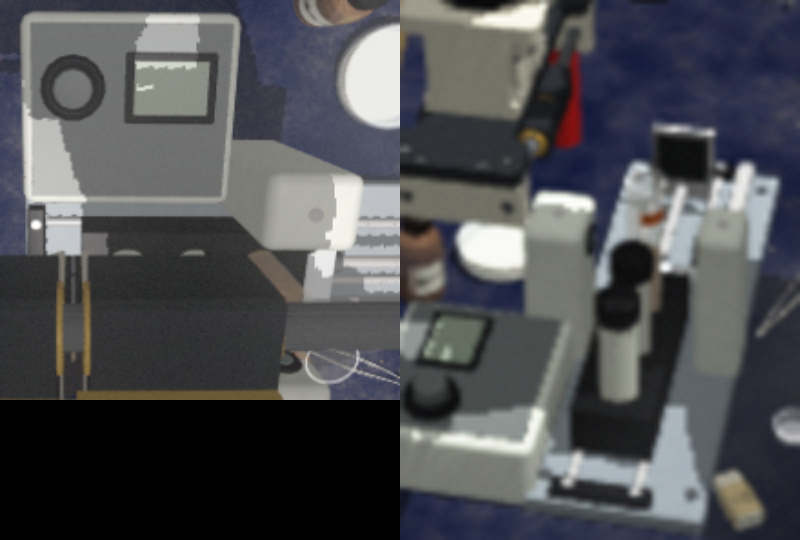

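The key is up, the vial stands between the towers with both standards upright in their pockets, and the arm is clear of everything. I'll hand the job in.

```bash
python3 -c "
from plant import ticket
print(ticket.close_job())"
```

```text
the job is handed in; nothing more can be done
None
```

The job is done and handed in at about 13 s of the 45 s allowed. The hand-in reports no verdict.

**Shuttle:** The brown vial was in the right-hand pocket, so I pushed the shut fingers against the right face of the thumb plate to the 0.124 notch. My estimates of the final travel were 123.0, 123.7 and 125.1 mm. The plate had jumped about 2.3 mm ahead of the finger, which is the plunger pulling it in.

**Read key:** I pressed it with the shut fingers. The force rose from 2.5 to 4.2 N, then met a hard stop at z ≈ 64.7 mm, where it reached 13 N. I then lifted off. The key looks up again in the last picture.

**Last checks:**
- **Tubes:** The vial stands upright between the towers and the two standards are still in their pockets. The vial rim was within about 3 px of the predicted beam position when I looked before pressing the key.
- **Bench:** The bystanders I could see looked unmoved.
- **Arm:** It was clear, with contact force down at noise level.

**Disagreement:** The three travel estimates differ by about 2 mm, which is what the camera calibration allows. The click is the stronger evidence that the shuttle is in the notch.

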